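# Click the blade cover onto the mandoline

## Robot

A 6-joint arm with a two-finger parallel gripper is mounted at the origin on a cart in front of the work surface, level with it; the furniture and walls round the work are solid. World frame = base frame: x ahead of the robot, y to its left, z up, the work surface at z = 0. Lengths are in m, angles in rad, forces in N, time in s.
With the tool pointing down it reaches from about 0.35 to 0.85 m from the base axis. Payload 8.1 kg.
Tool frame: the origin (TCP) lies midway between the tips of the shut fingers; the grasp point (between the pads) lies 19 mm behind it (bot.grip_point_offset is the distance from the TCP to the grasp point, in m); z points along the fingers, y is the line along which they close (so a half turn about z gives the same grasp; the last joint's range is limited). The gripper opens to 93 mm and grips with 3 to 60 N. Pads are 15 mm wide; open, the fingers measure 128 mm over their backs; the gripper's body (75 mm by 188 mm) begins 65 mm behind the grasp point.
Start: joints at [1.099, 0.13, 1.488, -0, 1.523, -0.085], TCP at [0.226, 0.556, 0.219] pointing down, gripper open.
Joint ranges: [-2.96, 2.96], [-0.89, 2.26], [0.02, 2.5], [-1.34, 4.48], [0, 2.73], [-2.66, 2.66]. Speed limits (rad/s): [2.39, 2.39, 2.79, 3.14, 3.14, 3.14].

## Interface

Orientations are given as [roll, pitch, yaw] about the fixed x, y, z axes, in that order (R = Rz(yaw) Ry(pitch) Rx(roll)).
In Python, from bench import bot gives the robot as it stands. The module is installed in compiled form; this text tells all that it offers.
- The arm moves only by the shell command python3 -m creep 'ROWS'. ROWS is JSON, a list of rows, each a list of 7 numbers: the closure, from 0 (fully open) to 1 (shut), then the shift along the world's x, y, z scaled (see below), then the turn, a rotation vector about the world's x, y, z scaled (see below). In form: [[grip, tx, ty, tz, rx, ry, rz], ...]. A call has 1 to 8 rows; each row is the pose to reach, as a shift and turn from the pose commanded when the call began, turning the shorter way round; what a row does not reach only later rows make up. The controller multiplies each number of a shift by 0.3 m and each number of a turn by pi rad. A row lasts 1/12 s, in which the tool goes at most 41.7 mm and 7.16 degrees, less where a joint would pass 70% of its speed; a pose out of reach is approached as far as the arm can. A call with a number of a shift or a turn outside -1 to 1 is refused whole. A call with a gripper value outside its range is refused whole. The fingers move at their own pace and stop on an object; the grip force is fixed at half the most. Time passes only in rows, so rows that repeat a pose let the fingers close. It gives the time, the measured TCP pose, the force, the opening and the grip force at its end, in the units of the state.
- bot.observe(): the state, without advancing time (a new reading comes with each control period).
- bot.capture(name): name is "side" or "top"; returns the picture (400x640x3 uint8, red, green, blue); there is no depth.
- bot.calibration(name): a dict with "fov_y" (degrees; the focal length in pixels is half the picture's height over the tangent of half this angle, whatever the lens; pixels are square), "cx", "cy" (the principal point, pixels), "R" (3x3) and "t" (3): a world point X has camera coordinates R X + t. Camera axes: x right, y down, z forward; pixel columns grow to the right and rows downward; lengths in m; the calibration is good to about 2 mm. A picture is of the moment at which its call begins. calibration takes no time and is no camera call.
- bot.close_job(): hands the job in; it is judged then, once.
The state is a dict: "time": time; "q": joint angles; "qd": joint speeds; "tau": joint torques, N m; "position": TCP position; "tool_rot": TCP orientation; "force": force on the tool from outside, world axes, zero at the start; "torque": the same for the moment, N m; "opening": opening from 0.0 (shut) to 1.0 (fully open); "finger_force": force on a finger pad.
Only numpy, scipy, OpenCV 4.12 (cv2) and the standard library are available. Lean on these libraries where they do the work, as an engineer would, in place of code of your own. Each camera call takes 0.05 s, during which the arm holds its last target. There are 200 camera calls.

## Task

The mandoline slicer has been left standing on its sprung leg with its blade bare. Take the blade cover from the worktop, set it squarely over the blade so that the two spring hooks come up through its end slots, and press it down onto the sloping bed, which gives a little, until both sides have clicked and it lies fully home on the side rails. Press firmly but do not ram it, do not knock the mug, the tin or the clip-top jar about, and leave the cover free at the end.

Things in the scene. Friction and masses are not known exactly. Their poses are not given: they have to be found in the camera images.
- cover: Grey plastic blade cover, loose, about 0.1 kg: a shallow upside-down tray 80 mm (own x) by 152 mm (own y), z up. Origin at its centre, level with the bottom edges of its walls: 0 when it lies on the worktop. Plate 6 to 11 mm above the origin. Walls below it, 70 mm (x) by 89 mm (y) outside, fit between the rails. A half turn about z makes no difference.
- fin_top (a point): Top of the cover's grip fin, (0, 0, 37) mm in the cover's frame. The fin stands in the middle of the plate, 12 mm wide along the cover's x, 48 mm long along its y, and rises 26 mm above the plate's top.
- rest_a (a point): Ribbed thumb rest on the plate's top, (0, 38, 11) mm in the cover's frame: the place to press that side. It lies between the end of the fin (y = 24 mm) and a slot through the plate for a hook (y = 52.5 to 63 mm, x = -9 to 9 mm).
- rest_b (a point): The other thumb rest, (0, -38, 11) mm in the cover's frame; fin end and slot mirrored.
- cover_end_a (a point): Underside of the cover's plate at its +y end: (0, 69.5, 6) mm in the cover's frame. Level with the rail tops (bed z = 0) when this end is home.
- cover_end_b (a point): The same at the -y end: (0, -69.5, 6) mm in the cover's frame.
- bed: Sloping bed of the mandoline: black side rails, steel tables, 285 mm long. Origin: centre of the cover's seat, level with the rail tops. x runs up the slope away from the robot, y across to the left, z square to the bed, 30 degrees off vertical towards the robot. Cover home: origin at (0, 0, -6) mm here, its x and y along the bed's, either way round. Rails at y = 46 to 54 mm, both sides.
- hook_tip_left (a point): Top of the left spring hook at rest, (0, 60, 22.5) mm in the bed's frame. The hook is 13 mm wide along x and stands beside the rail; its nose points outward to y = 66.5 mm, with a sloping lead-in above and a catch 7.5 mm above the rail tops. The slot's outer edge bends it inward; near the end of the travel it snaps back over the plate and the push drops sharply: the click.
- hook_tip_right (a point): Top of the right spring hook, (0, -60, 22.5) mm in the bed's frame, mirrored. Laid on without force the cover rests on both hooks about 16 mm above home. Pressed on one thumb rest square to the bed, that side goes over its hook at up to 15 N, mostly 8 to 13 N; the other side stays up until it is pressed too.
- mandoline: The slicer's foot and leg, which stand fast; origin on the worktop under the centre of the seat. The wire leg is sprung: the bed swings down about its near foot when pressed, roughly 1 mm at the seat for each newton, about 23 mm at most, and comes back when let go. So the bed sinks well below its measured place before a hook gives way: go by force, not by depth.
- mug: White mug with a small flower pattern, 82 mm across, 91 mm high, bystander at the left; origin under it.
- tin: Small food tin, 57 mm across, 72 mm high, bystander at the left beyond the mug; origin under it.
- jar: Small clip-top glass jar, 91 mm across, 118 mm high, bystander on the right; origin under it.
- blade (a point): Middle of the blade: a slanting steel strip, 20 x 92 mm, across the bed between the rails, 6 mm below the rail tops.

How it is judged:
At the end, for the whole second after the job is handed in: The cover lies at rest and released on the bed, both ends snapped home: the underside of each end within 1.8 mm of the rail tops, flat to 0.03 rad, and centred on the seat to 5 mm along and 4 mm across the bed (z of cover_end_a in the frame of bed between -0.004 and 0.0018 m and z of cover_end_b in the frame of bed between -0.004 and 0.0018 m and angle between the z axis of cover and the z axis of bed, either way round below 0.03 rad and angle between the y axis of cover and the y axis of bed, either way round below 0.08 rad and x of cover in the frame of bed between -0.005 and 0.005 m and y of cover in the frame of bed between -0.004 and 0.004 m and linear speed of cover below 0.02 m/s); the robot touches nothing.
It fails at once if the cover is rammed against the mandoline (over 80 N) (contact force between cover and mandoline above 80 N).
It fails at once if the mug is knocked away (over 30 mm) (distance of mug from where it was at the start of the episode above 0.03 m).
It fails at once if the tin is knocked away (over 30 mm) (distance of tin from where it was at the start of the episode above 0.03 m).
It fails at once if the jar is knocked away (over 30 mm) (distance of jar from where it was at the start of the episode above 0.03 m).
It also fails if it takes over 54 s, if anything falls off the work surface, if the arm or the gripper's body presses on something with over 40 N, if the wrist force passes 120 N, or if a joint passes its speed limit or range.

## Working session

There is one attempt and no reset: what is moved stays moved. The work goes in short steps, Python scripts to look and compute and a shell command to move; the robot and the scene stay as the last step left them, time stands still between calls to the robot, and variables do not carry over. Pictures are saved under pics/ and viewed, at most 10 in all, crops included, and the job is handed in when it is done.

```bash
mkdir -p pics; python3 - <<'E'
from bench import bot
import cv2,numpy as np
for n in("side","top"):
    im=bot.capture(n);cv2.imwrite(f"pics/{n}0.png",im[:,:,::-1]);c=bot.calibration(n)
    print(n,c["fov_y"],c["cx"],c["cy"],np.round(c["R"],4).tolist(),np.round(c["t"],4).tolist())
s=bot.observe();print(s)
E
```

```text
side 42.27390158508982 316.10896685349377 205.3573986369316 [[0.9965, -0.0795, 0.0258], [-0.0136, -0.4583, -0.8887], [0.0825, 0.8853, -0.4577]] [-0.4752, 0.0253, 1.7985]
top 43.43569922574309 323.41281888099854 206.1601717111824 [[-0.136, -0.9907, 0.0007], [-0.9438, 0.1294, -0.3041], [0.3012, -0.042, -0.9526]] [-0.0273, 0.4828, 1.6215]
{'time': 0.1, 'q': array([ 1.09858695e+00,  1.31075593e-01,  1.48916869e+00, -2.82977321e-05,
        1.52302915e+00, -8.53989120e-02]), 'qd': array([-0.00046993, -0.00078212, -0.00222131, -0.00094838,  0.00129035,
       -0.00027618]), 'tau': array([-6.22907628e-04, -5.61338353e+01, -4.93096626e+01,  7.69335986e-02,
        2.91252485e-02, -3.57645024e-05]), 'position': array([0.22609106, 0.55520603, 0.2176993 ]), 'tool_rot': array([-3.13991559e+00, -1.15202155e-04,  2.75478346e+00]), 'force': array([-0.46401317,  0.63198802, -0.48074578]), 'torque': array([-0.02870689,  0.00901818,  0.04959038]), 'finger_force': 0.0, 'opening': 1.0005860497142067}
```

View pics/side0.png

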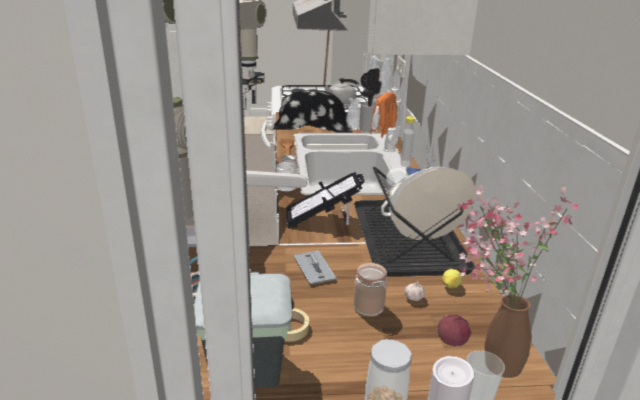

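View pics/top0.png

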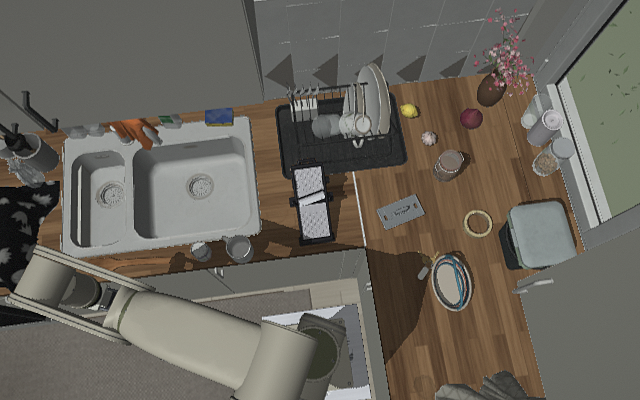

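The side view shows the bed at about (325,200), the cover at (315,267) and the jar at (370,290). The top view shows the cover at (401,211), the bed at (311,205), the mug and tin at (200–238,250) and the jar at (448,165). Next I'll enlarge the bed and cover.

```bash
cat > h.py <<'E'
import numpy as np,cv2
from bench import bot
from scipy.spatial.transform import Rotation as Ro
def cal(n):
    c=bot.calibration(n);f=200/np.tan(np.radians(c["fov_y"]/2));return f,c["cx"],c["cy"],np.array(c["R"]),np.array(c["t"])
def proj(n,X):
    f,cx,cy,R,t=cal(n);p=np.atleast_2d(X)@R.T+t;return np.c_[f*p[:,0]/p[:,2]+cx,f*p[:,1]/p[:,2]+cy]
def ray(n,u,v):
    f,cx,cy,R,t=cal(n);d=R.T@np.array([(u-cx)/f,(v-cy)/f,1]);return -R.T@t,d/np.linalg.norm(d)
def plane(n,u,v,z):
    o,d=ray(n,u,v);return o+d*(z-o[2])/d[2]
def tri(s,t):
    A=0;b=0
    for n,p in(("side",s),("top",t)):
        o,d=ray(n,*p);M=np.eye(3)-np.outer(d,d);A=A+M;b=b+M@o
    X=np.linalg.solve(A,b);return X,proj("side",X)[0]-s,proj("top",X)[0]-t
def crop(im,x,y,w,h,k):return cv2.resize(im[y:y+h,x:x+w],None,fx=k,fy=k,interpolation=cv2.INTER_CUBIC)
E
python3 - <<'E'
import cv2,numpy as np
from h import *
s=cv2.imread("pics/side0.png");t=cv2.imread("pics/top0.png")
a=np.hstack([crop(s,275,165,100,75,4),crop(t,270,160,100,100,4)[:300]])
a=np.vstack([np.hstack([crop(s,275,165,100,75,4),crop(s,285,235,100,75,4)]),np.hstack([crop(t,270,165,100,75,4),crop(t,360,180,100,75,4)])])
cv2.imwrite("pics/c1.png",a)
for n,im,b in(("side",s,(290,245,345,290)),("top",t,(370,185,430,235))):
    x0,y0,x1,y1=b;c=im[y0:y1,x0:x1];h=cv2.cvtColor(c,cv2.COLOR_BGR2HSV)
    m=((h[...,1]<60)).astype(np.uint8)*255
    k=max(cv2.findContours(m,0,1)[0],key=cv2.contourArea);r=cv2.minAreaRect(k);B=cv2.boxPoints(r)+[x0,y0]
    print(n,cv2.contourArea(k),r[1],B.tolist())
    for p in B: print(plane(n,*p,0.011).round(4))
    P=np.array([plane(n,*p,0.011) for p in B]);print("ctr",P.mean(0).round(4),[np.linalg.norm(P[i]-P[i-1]).round(4) for i in range(4)],np.degrees(np.arctan2(*(P[1]-P[0])[[1,0]])),np.degrees(np.arctan2(*(P[2]-P[1])[[1,0]])))
E
```

```text
side 832.0 (41.399837493896484, 26.74647331237793) [[292.76854705810547, 255.25519180297852], [316.08011627197266, 242.1424331665039], [336.3768539428711, 278.2255172729492], [313.0652847290039, 291.3382759094238]]
[ 0.3818 -0.3047  0.011 ]
[ 0.458 -0.232  0.011]
[ 0.4996 -0.4283  0.011 ]
[ 0.4295 -0.4861  0.011 ]
ctr [ 0.4422 -0.3628  0.011 ] [np.float64(0.1875), np.float64(0.1053), np.float64(0.2007), np.float64(0.0908)] 43.71580652806757 -78.02297202752497
top 928.5 (23.09660530090332, 43.7110595703125) [[375.54690313339233, 209.0035400390625], [416.0035400390625, 192.45309352874756], [424.7486763000488, 213.83008575439453], [384.2920379638672, 230.38053131103516]]
[ 0.4597 -0.2752  0.011 ]
[ 0.5008 -0.4276  0.011 ]
[ 0.4189 -0.4427  0.011 ]
[ 0.3791 -0.2922  0.011 ]
ctr [ 0.4396 -0.3595  0.011 ] [np.float64(0.0823), np.float64(0.1578), np.float64(0.0834), np.float64(0.1557)] -74.88347873476451 -169.53880706710967
```

View pics/c1.png

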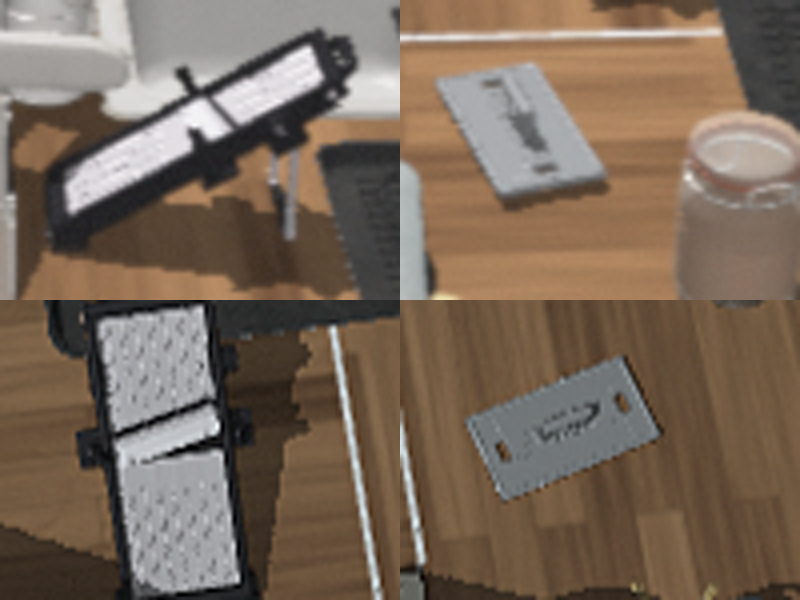

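The crops show the cover with both slots and its fin. They also show the bed with both hooks: side crop (183,72) and (195,133), top crop brackets (92,447) and (243,427). I'll triangulate from these.

```bash
python3 - <<'E'
from h import *
def C(x,y,x0,y0):return np.array([(x+.5)/4-.5+x0,(y+.5)/4-.5+y0])
S=lambda x,y:C(x,y,275,165);S2=lambda x,y:C(x-400,y,285,235);T=lambda x,y:C(x,y-300,270,165);T2=lambda x,y:C(x-400,y-300,360,180)
for nm,s,t in(("hookL",S(183,72),T(90,445)),("hookR",S(195,133),T(243,427)),("slot1",S2(492,85),T2(503,450)),("slot2",S2(544,167),T2(622,403)),("fartop",S(320,33),T(92,312)),("far R",S(348,62),T(210,306)),("nearR",S(72,232),T(243,588)),("nearL",S(52,180),T(122,597))):
    X,a,b=tri(s,t);print(nm,X.round(4),a.round(1),b.round(1))
a,b=plane("top",*T2(503,450),.011),plane("top",*T2(622,403),.011);print("slots top",a,b,np.linalg.norm(a-b),np.degrees(np.arctan2(*(a-b)[[1,0]])),(a+b)/2)
a,b=plane("side",*S2(492,85),.011),plane("side",*S2(544,167),.011);print("slots side",a,b,np.linalg.norm(a-b),np.degrees(np.arctan2(*(a-b)[[1,0]])),(a+b)/2)
# black mask of bed in top
im=cv2.imread("pics/top0.png")
s=cv2.imread("pics/side0.png")
m=(s.max(2)<50)
for y in range(178,222): 
    xs=np.where(m[y,285:365])[0]+285
    print(y,"".join("#" if q else "." for q in m[y,285:365]))
E
```

```text
hookL [0.4932 0.009  0.1065] [ 1.  -0.3] [0.2 1.1]
hookR [ 0.491  -0.1188  0.1107] [ 0.8 -0.3] [0.2 0.9]
slot1 [ 0.4266 -0.3048  0.0077] [-0.  0.] [-0. -0.]
slot2 [ 0.4554 -0.4157  0.0095] [-0.3  0.1] [-0.1 -0.3]
fartop [ 0.602  -0.0067  0.1468] [-0.9  0.3] [-0.1 -1. ]
far R [ 0.6    -0.1039  0.1598] [-4.   1.5] [-0.5 -4.2]
nearR [ 0.3861 -0.1041  0.0101] [-1.   0.3] [-0.2 -1. ]
nearL [ 0.3823 -0.0007  0.0082] [ 1.9 -0.5] [0.5 1.9]
slots top [ 0.42571407 -0.3042439   0.011     ] [ 0.45394944 -0.41532848  0.011     ] 0.11461684170946951 104.26137480489665 [ 0.43983175 -0.35978619  0.011     ]
slots side [ 0.42626826 -0.30993128  0.011     ] [ 0.45607367 -0.41744627  0.011     ] 0.11156987442905619 105.49448909477366 [ 0.44117096 -0.36368878  0.011     ]
178 ..........................................................##....................
179 ........................................................###.....................
180 .......................................................##.......................
181 ....................................................###.......................
[... 2702 characters left out ...]
....................
214 ..#...............###########...................................................
215 ..#.............############...............................##...................
216 .##...........############..................................#...................
217 ..#.........############....................................#...................
218 ..#.......#############.........................................................
219 ..#......############.......................................#...................
220 .....##############.........................................#...................
221 ...##############...............................................................
```

```bash
python3 - <<'E'
from h import *
def C(x,y,x0,y0):return np.array([(x+.5)/4-.5+x0,(y+.5)/4-.5+y0])
S=lambda x,y:C(x,y,275,165);T=lambda x,y:C(x,y-300,270,165)
def aty(n,p,y):
    o,d=ray(n,*p);return o+d*(y-o[1])/d[1]
for yc in(-.05,-.055,-.06):
    print(yc,aty("side",S(183,70),yc+.06).round(4),aty("side",S(195,131),yc-.06).round(4))
bz=np.array([-.5,0,.8660]);bx=np.array([.866,0,.5])
for o0 in ([.503,-.055,.089],):
    o0=np.array(o0)
    for nm,p,h in (("brL",T(78,447),0),("brR",T(256,427),0),("railL",T(107,445),0),("railR",T(229,425),0),("nearL",T(120,597),0),("nearR",T(246,588),0),("farL",T(92,312),0),("bladeL",T(118,447),-.006),("bladeR",T(220,418),-.006)):
        o,d=ray("top",*p);P=o0+h*bz;X=o+d*((P-o)@bz)/(d@bz);print(nm,X.round(4),"bed:",((X-o0)@bx).round(4),(X-o0)[1].round(4))
print("proj origin,hooks", proj("top",[[.503,-.055,.089],[.492,.005,.1085],[.492,-.115,.1085]]),proj("side",[[.503,-.055,.089],[.492,.005,.1085],[.492,-.115,.1085]]))
print("jar",tri((370,268),(449,161)),"mug",plane("top",200,247,.091),plane("top",238,243,.072))
im=cv2.imread("pics/top0.png");m=im.max(2)<45
for y in range(165,248):print(y,"".join("#" if q else "." for q in m[y,285:340]))
E
```

```text
-0.05 [0.4898 0.01   0.1068] [ 0.4892 -0.11    0.1071]
-0.055 [0.4893 0.005  0.1091] [ 0.4886 -0.115   0.1096]
-0.06 [0.4888 0.     0.1114] [ 0.4881 -0.12    0.1121]
brL [0.5026 0.0198 0.0888] bed: -0.0004 0.0748
brR [ 0.5003 -0.131   0.0875] bed: -0.0031 -0.076
railL [ 0.5013 -0.0046  0.088 ] bed: -0.0019 0.0504
railR [ 0.5044 -0.1085  0.0898] bed: 0.0016 -0.0535
nearL [0.3862 0.0015 0.0216] bed: -0.1349 0.0565
nearR [ 0.3803 -0.1065  0.0181] bed: -0.1417 -0.0515
farL [ 0.5993 -0.0067  0.1446] bed: 0.1112 0.0483
bladeL [ 0.5008 -0.0135  0.0808] bed: -0.0061 0.0415
bladeR [ 0.5124 -0.102   0.0875] bed: 0.0074 -0.047
proj origin,hooks [[311.18058399 198.3897502 ]
 [293.54216847 201.95666702]
 [329.35245837 197.30493209]] [[325.77608352 194.89495801]
 [321.15090842 182.26385321]
 [324.39283901 197.66647467]]
jar (array([ 0.56639995, -0.53527998,  0.1151444 ]), array([-1.02867146,  0.35576478]), array([-0.11582158, -0.80860865])) mug [0.38572444 0.3257319  0.091     ] [0.38721171 0.20450113 0.072     ]
165 ......#..########.#....#.#############....#..#.###.#.#.
166 #.....######.....####
[... 4194 characters left out ...]
###.........................#######.....
237 ..............####..................##########.###.....
238 .............#####...........#####################.....
239 .............#####....##############..############.....
240 ..............################.#.#################.....
241 ..............#############.#################.#........
242 ..............############################.............
243 ..............########################.................
244 ..............#################........................
245 ...............########...#............................
246 ...............###.....................................
247 .......................................................
```

```bash
python3 -m creep '[[0,0.633,-0.867,0.1,0,0,-0.15],[0,0.633,-0.867,0.1,0,0,-0.15],[0,0.633,-0.867,0.1,0,0,-0.15],[0,0.633,-0.867,0.1,0,0,-0.15],[0,0.633,-0.867,0.1,0,0,-0.15],[0,0.633,-0.867,0.1,0,0,-0.15],[0,0.633,-0.867,0.1,0,0,-0.15],[0,0.633,-0.867,0.1,0,0,-0.15]]'
python3 -m creep '[[0,0.08,-1,0,0,0,-0.148],[0,0.08,-1,0,0,0,-0.148],[0,0.08,-1,0,0,0,-0.148],[0,0.08,-1,0,0,0,-0.148],[0,0.08,-1,0,0,0,-0.148],[0,0.08,-1,0,0,0,-0.148],[0,0.08,-1,0,0,0,-0.148],[0,0.08,-1,0,0,0,-0.148]]'
```

```text
time: 0.77
position: [0.4174, 0.2929, 0.2487]
tool_rot: [-3.141, 0.001, 2.283]
force: [0.1, 0.6, 0.0]
opening: 0.999
finger_force: 0.0
time: 1.43
position: [0.4399, -0.0095, 0.2483]
tool_rot: [-3.141, 0.002, 1.814]
force: [-0.2, 0.4, 0.4]
opening: 1.0
finger_force: 0.0
```

```bash
python3 -m creep '[[0,0,-0.9,0,0,0,0.004],[0,0,-0.9,0,0,0,0.004],[0,0,-0.9,0,0,0,0.004],[0,0,-0.9,0,0,0,0.004],[0,0,-0.9,0,0,0,0.004],[0,0,-0.9,0,0,0,0.004],[0,0,-0.9,0,0,0,0.004]]'
python3 -m creep '[[0,0.0,-0.27,-0.3,0,0,0],[0,0,-0.27,-0.55,0,0,0],[0,0,-0.27,-0.6,0,0,0],[0,0,-0.27,-0.6,0,0,0],[0,0,-0.27,-0.6,0,0,0],[0,0,-0.27,-0.6,0,0,0]]'
python3 - <<'E'
from h import *
s=bot.capture("side")[:,:,::-1];t=bot.capture("top")[:,:,::-1]
cv2.imwrite("pics/c2.png",np.hstack([crop(s,275,205,80,120,5),crop(t,360,150,80,120,5)]))
p=bot.observe();print(p["position"],p["tool_rot"],p["time"])
E
```

```text
time: 2.02
position: [0.4394, -0.2781, 0.248]
tool_rot: [-3.141, 0.0, 1.829]
force: [0.2, -0.5, 0.1]
opening: 1.0
finger_force: 0.0
time: 2.52
position: [0.4358, -0.3525, 0.06]
tool_rot: [-3.135, -0.011, 1.83]
force: [-0.6, 1.3, -0.1]
opening: 1.004
finger_force: 0.0
[ 0.4393439  -0.3540881   0.06738021] [-3.13969597 -0.00374705  1.83059706] 2.6167
```

View pics/c2.png

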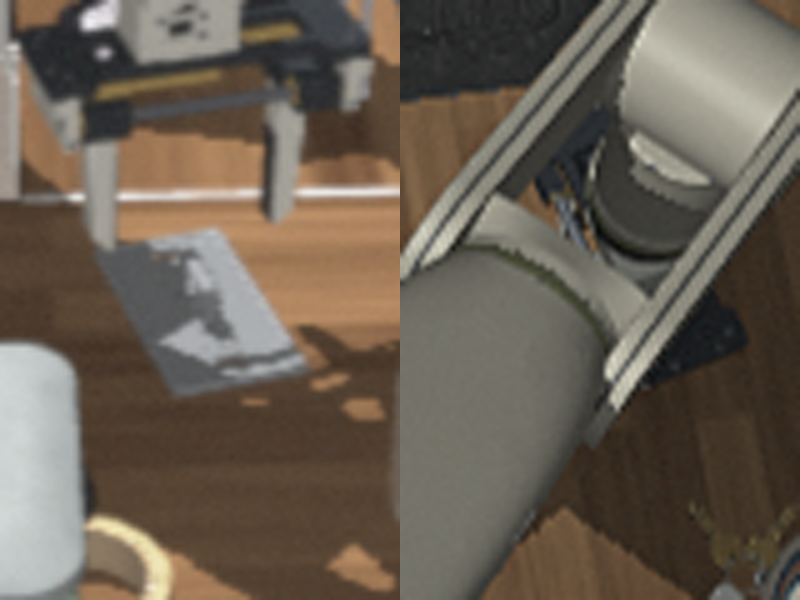

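The side view shows the open fingers straddling the cover's fin, in line with it. The top view is hidden by the arm. Descending to the fin.

```bash
python3 -m creep '[[0,0,0,-0.05,0,0,0],[0,0,0,-0.1,0,0,0],[0,0,0,-0.14,0,0,0],[0,0,0,-0.17,0,0,0],[0,0,0,-0.17,0,0,0],[0,0,0,-0.17,0,0,0]]'
```

```text
time: 3.12
position: [0.4406, -0.3553, 0.0184]
tool_rot: [3.141, 0.0, 1.832]
force: [-0.0, 0.2, -0.1]
opening: 0.997
finger_force: 0.0
```

```bash
python3 -m creep '[[0,0,-0.017,-0.01,0,0,0],[0,0,-0.017,-0.01,0,0,0],[0.5,0,-0.017,-0.01,0,0,0],[1,0,-0.017,-0.01,0,0,0],[1,0,-0.017,-0.01,0,0,0],[1,0,-0.017,-0.01,0,0,0],[1,0,-0.017,-0.01,0,0,0],[1,0,-0.017,-0.01,0,0,0]]'
python3 -m creep '[[1,0,0,0,0,0,0],[1,0,0,0,0,0,0],[1,0,0,0,0,0,0]]'
```

```text
time: 3.78
position: [0.4402, -0.3605, 0.0147]
tool_rot: [3.142, 0.0, 1.831]
force: [-0.3, -0.5, -1.0]
opening: 0.619
finger_force: 0.0
time: 4.03
position: [0.4402, -0.3605, 0.0146]
tool_rot: [-3.142, -0.0, 1.831]
force: [0.4, -0.3, -0.5]
opening: 0.405
finger_force: 0.0
```

```bash
python3 -m creep '[[1,0,0,0,0,0,0],[1,0,0,0,0,0,0],[1,0,0,0,0,0,0],[1,0,0,0,0,0,0],[1,0,0,0,0,0,0],[1,0,0,0,0,0,0]]'
```

```text
time: 4.53
position: [0.4402, -0.3605, 0.0146]
tool_rot: [3.142, 0.0, 1.831]
force: [0.6, -0.8, -1.0]
opening: 0.129
finger_force: 30.0
```

```bash
python3 -m creep '[[1,0,0,0.1,0,0,0],[1,0,0,0.3,0,0,0],[1,0,0,0.5,0,0,0],[1,0,0,0.65,0,0,0],[1,0,0,0.75,0,0,0],[1,0,0,0.75,0,0,0],[1,0,0,0.75,0,0,0]]'
cat >> h.py <<'E'
def goal(X,yaw=-1.5,tilt=-30.):
    s=bot.observe();Rc=Ro.from_euler("xyz",s["tool_rot"])
    Rb=Ro.from_euler("z",yaw,degrees=True)*Ro.from_euler("y",tilt,degrees=True)
    Rt=Rb*Ro.from_matrix([[0,1,0],[1,0,0],[0,0,-1]])
    print("shift",((np.array(X)-s["position"])/.3).round(4),"turn",((Rt*Rc.inv()).as_rotvec()/np.pi).round(4),"t",s["time"],"deg",np.degrees((Rt*Rc.inv()).magnitude()).round(1))
E
python3 -c "
from h import *
goal([.478,-.056,.13])"
```

```text
time: 5.12
position: [0.4428, -0.363, 0.2484]
tool_rot: [3.135, 0.011, 1.831]
force: [1.0, -1.4, -0.4]
opening: 0.123
finger_force: 30.0
shift [ 0.1174  1.0232 -0.3948] turn [ 0.0226 -0.1637 -0.0883] t 5.1167 deg 33.7
```

```bash
python3 -m creep '[[1,0.03,0.1,0,0.004,-0.03,-0.015],[1,0.06,0.25,0,0.01,-0.07,-0.04],[1,0.08,0.4,0,0.016,-0.11,-0.06],[1,0.1,0.55,0,0.02,-0.14,-0.08],[1,0.11,0.7,0,0.0226,-0.1637,-0.0883],[1,0.117,0.82,0,0.0226,-0.1637,-0.0883],[1,0.117,0.92,0,0.0226,-0.1637,-0.0883],[1,0.117,0.98,0,0.0226,-0.1637,-0.0883]]'
python3 -m creep '[[1,0,0.03,-0.05,0,0,0],[1,0,0.03,-0.12,0,0,0],[1,0,0.03,-0.2,0,0,0],[1,0,0.03,-0.26,0,0,0],[1,0,0.03,-0.28,0,0,0],[1,0,0.03,-0.28,0,0,0],[1,0,0.03,-0.28,0,0,0]]'
python3 - <<'E'
from h import *
goal([.478,-.056,.13])
s=bot.capture("side")[:,:,::-1];t=bot.capture("top")[:,:,::-1]
cv2.imwrite("pics/c3.png",np.hstack([crop(s,275,120,80,120,5),crop(t,270,140,80,120,5)]))
E
```

```text
time: 5.78
position: [0.4741, -0.0647, 0.2382]
tool_rot: [2.624, -0.01, 1.548]
force: [-0.3, -0.0, -1.2]
opening: 0.126
finger_force: 30.0
time: 6.37
position: [0.4753, -0.0576, 0.1558]
tool_rot: [2.625, -0.009, 1.55]
force: [-0.4, -0.1, -0.7]
opening: 0.125
finger_force: 30.0
shift [ 0.0091  0.0054 -0.0861] turn [-0.003  -0.002  -0.0016] t 6.3667 deg 0.7
```

View pics/c3.png

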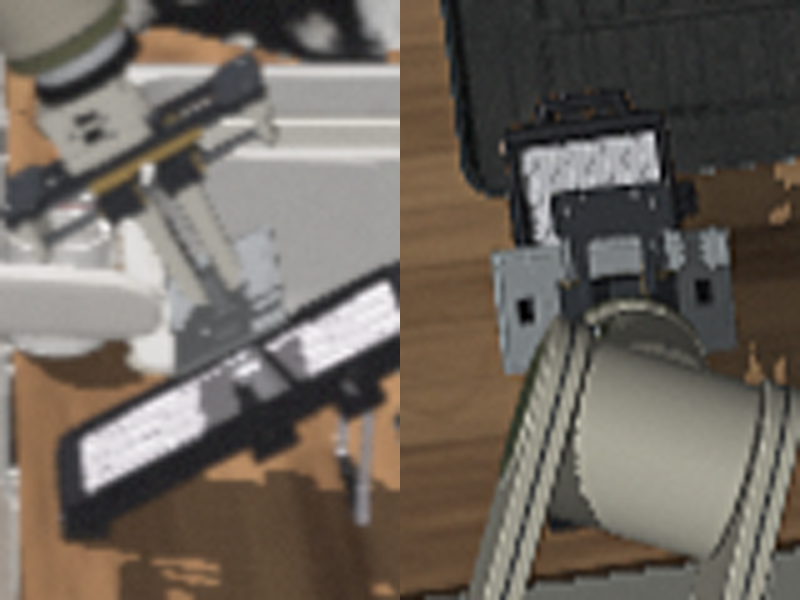

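The side view shows the cover held tilted parallel to the bed just above the hooks. In the top view the slots are at crop (526,311) and (703,291). I'll check the slot positions against the hooks.

```bash
python3 - <<'E'
from h import *
s=bot.observe();R=Ro.from_euler("xyz",s["tool_rot"]).as_matrix();p=s["position"];n=-R[:,2]
P=p+n*(.011-.0146)
pts=[]
for x,y in((526,311),(703,291)):
    u,v=(x-400+.5)/5-.5+270,(y+.5)/5-.5+140
    o,d=ray("top",u,v);X=o+d*((P-o)@n)/(d@n);pts.append(X);print(X.round(4))
a,b=pts;print("mid",((a+b)/2).round(4),"len",np.linalg.norm(a-b),"yaw",np.degrees(np.arctan2(-(a-b)[0],(a-b)[1])),"exp",P.round(4),"off tool x(y),y(x):",(((a+b)/2-P)@R).round(4))
# rail edges from first top image on bed plane
o0=np.array([.501,-.056,.09]);bz=np.array([-.5,0,.866]);bx=np.array([.866,0,.5])
for nm,L in(("L",[(292.5,183),(293,189),(299,220),(299.7,228)]),("R",[(327.5,186),(327.5,189),(330.7,220),(331.7,228)])):
    Q=[]
    for u,v in L:
        o,d=ray("top",u,v);X=o+d*((o0-o)@bz)/(d@bz);Q.append([(X-o0)@bx,X[1]])
    Q=np.array(Q);k=np.polyfit(Q[:,0],Q[:,1],1);print(nm,Q.round(4).tolist(),"yaw",np.degrees(k[0]),"y at seat",k[1])
goal([.478,-.056,.13])
E
```

```text
[4.769e-01 2.000e-04 1.535e-01]
[ 0.4751 -0.1149  0.1529]
mid [ 0.476  -0.0573  0.1532] len 0.11503887663365804 yaw -0.9037657305015963 exp [ 0.4779 -0.058   0.1543] off tool x(y),y(x): [ 0.0006 -0.0021  0.    ]
L [[0.0617, 0.0004], [0.0413, 0.0014], [-0.067, -0.0049], [-0.0951, -0.0036]] yaw 2.0561310029155364 y at seat -0.0011514443175785324
R [[0.0364, -0.1144], [0.0263, -0.1133], [-0.0815, -0.1117], [-0.1099, -0.1118]] yaw -0.9348408970110585 y at seat -0.11332859503136863
shift [ 0.0064  0.0065 -0.0913] turn [-0.0028 -0.0013 -0.0015] t 6.4667 deg 0.6
```

```bash
python3 -m creep '[[1,0.012,0.003,-0.03,-0.003,-0.002,0],[1,0.018,0.003,-0.07,-0.003,-0.002,0],[1,0.022,0.003,-0.1,-0.003,-0.002,0],[1,0.022,0.003,-0.112,-0.003,-0.002,0],[1,0.022,0.003,-0.112,-0.003,-0.002,0],[1,0.022,0.003,-0.112,-0.003,-0.002,0]]'
python3 - <<'E'
from h import *
goal([.4897,-.057,.1116],-1)
s=bot.capture("side")[:,:,::-1];t=bot.capture("top")[:,:,::-1]
cv2.imwrite("pics/c4.png",np.hstack([crop(s,295,165,50,75,8),crop(t,285,165,50,75,8)]))
E
```

```text
time: 6.97
position: [0.4818, -0.0567, 0.1222]
tool_rot: [2.618, -0.0, 1.55]
force: [-0.2, -0.2, -1.1]
opening: 0.126
finger_force: 30.0
shift [ 0.0263 -0.001  -0.0353] turn [-0.     -0.0001  0.0011] t 6.9667 deg 0.2
```

View pics/c4.png

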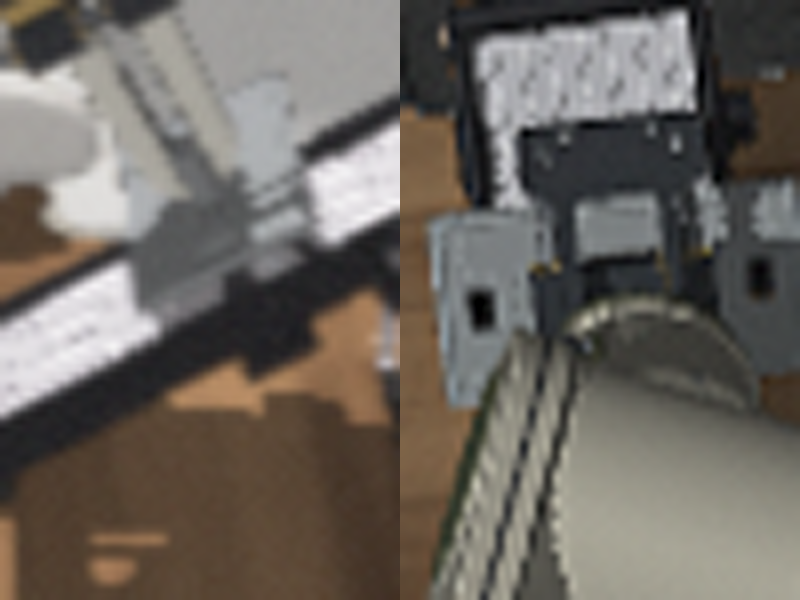

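The hook and slot are in line: the right hook is at side crop (238,280), under the cover's edge midpoint at about (225,275). Lowering onto the hooks.

```bash
python3 -m creep '[[1,0.005,0,-0.008,0,0,0],[1,0.01,0,-0.016,0,0,0],[1,0.013,0,-0.022,0,0,0],[1,0.015,0,-0.026,0,0,0]]'
python3 -m creep '[[1,0.003,0,-0.005,0,0,0],[1,0.006,0,-0.010,0,0,0],[1,0.006,0,-0.010,0,0,0]]'
python3 -m creep '[[1,0.0025,0,-0.0043,0,0,0],[1,0.005,0,-0.0087,0,0,0],[1,0.005,0,-0.0087,0,0,0]]'
```

```text
time: 7.4
position: [0.4874, -0.0571, 0.1153]
tool_rot: [2.615, 0.001, 1.549]
force: [-1.5, -2.8, 5.0]
opening: 0.131
finger_force: 30.0
time: 7.65
position: [0.4888, -0.0572, 0.1119]
tool_rot: [2.616, 0.001, 1.55]
force: [-3.4, -2.8, 4.7]
opening: 0.125
finger_force: 30.0
time: 7.9
position: [0.4897, -0.0569, 0.1084]
tool_rot: [2.618, 0.001, 1.55]
force: [-4.1, -3.8, 3.9]
opening: 0.129
finger_force: 30.0
```

```bash
python3 -m creep '[[1,0,-0.003,0,0,0,0],[1,0,-0.006,0,0,0,0],[1,0,-0.006,0,0,0,0]]'
python3 - <<'E'
from h import *
goal([.4897,-.057,.1116],-1)
s=bot.capture("side")[:,:,::-1];t=bot.capture("top")[:,:,::-1]
print(bot.observe()["force"],bot.observe()["torque"])
cv2.imwrite("pics/c5.png",np.hstack([crop(s,295,165,50,75,8),crop(t,285,165,50,75,8)]))
E
```

```text
time: 8.15
position: [0.4895, -0.058, 0.1083]
tool_rot: [2.618, -0.001, 1.55]
force: [-3.0, 0.9, 3.7]
opening: 0.128
finger_force: 30.0
shift [0.0006 0.0035 0.0111] turn [-0.0003 -0.0001  0.0011] t 8.15 deg 0.2
[-3.91182266  1.06563573  3.51526736] [0.30643331 0.54470426 0.09553879]
```

View pics/c5.png

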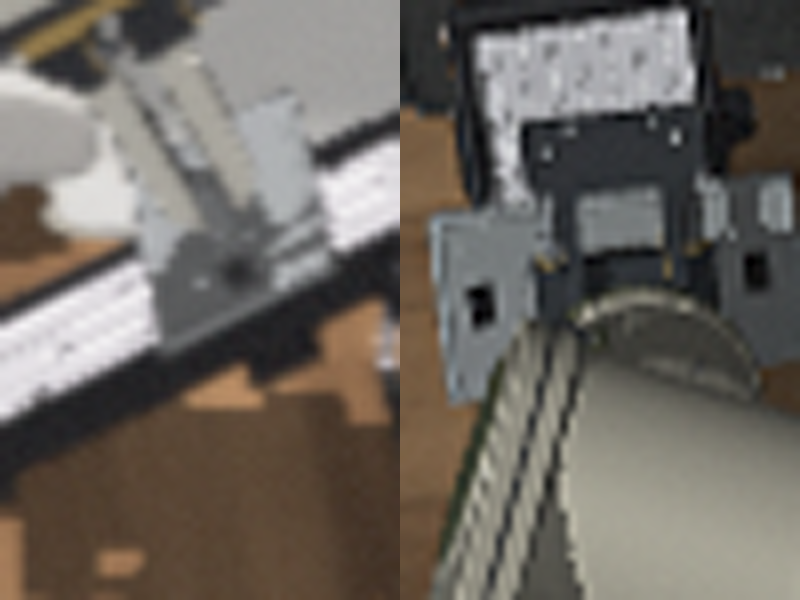

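The dark right hook shows through the slot at side crop (240,270), and the sideways force is now small. I'll ease off, release and retreat along the bed normal.

```bash
python3 -m creep '[[1,-0.003,0,0.005,0,0,0],[1,-0.005,0,0.0087,0,0,0],[0.6,-0.005,0,0.0087,0,0,0],[0.6,-0.005,0,0.0087,0,0,0],[0.6,-0.005,0,0.0087,0,0,0],[0.6,-0.005,0,0.0087,0,0,0],[0.6,-0.005,0,0.0087,0,0,0]]'
python3 -m creep '[[0.6,-0.01,0,0.0173,0,0,0],[0.6,-0.025,0,0.0433,0,0,0],[0.6,-0.05,0,0.0866,0,0,0],[0.6,-0.075,0,0.13,0,0,0],[0.6,-0.075,0,0.13,0,0,0],[0.6,-0.075,0,0.13,0,0,0]]'
python3 - <<'E'
from h import *
s=bot.capture("side")[:,:,::-1];t=bot.capture("top")[:,:,::-1]
cv2.imwrite("pics/c6.png",np.hstack([crop(s,295,165,50,75,8),crop(t,285,165,50,75,8)]))
E
```

```text
time: 8.83
position: [0.4883, -0.0584, 0.1113]
tool_rot: [2.618, 0.0, 1.55]
force: [-0.4, -0.2, 0.0]
opening: 0.389
finger_force: 0.1
time: 9.33
position: [0.4665, -0.0588, 0.1516]
tool_rot: [2.615, 0.001, 1.549]
force: [-0.3, -0.8, -0.3]
opening: 0.4
finger_force: 0.0
```

View pics/c6.png

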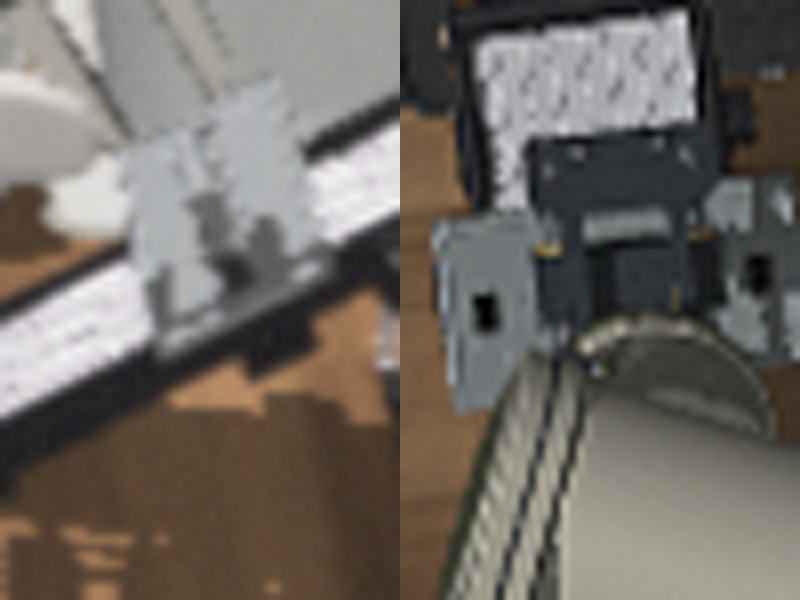

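The cover rests on both hooks, with the top-view slots at crop (487,312) and (759,272) and the hooks dark inside them. I'll shut the fingers, move over the left rest and press by force.

```bash
python3 -m creep '[[1,0,0.06,0,0,0,0],[1,0.001,0.127,0,0,0,0],[1,0.001,0.127,0,0,0,0],[1,0.001,0.127,0,0,0,0],[1,0.001,0.127,0,0,0,0],[1,0.001,0.127,0,0,0,0]]'
python3 -m creep '[[1,0.015,0,-0.026,0,0,0],[1,0.03,0,-0.052,0,0,0],[1,0.045,0,-0.078,0,0,0],[1,0.058,0,-0.1,0,0,0],[1,0.065,0,-0.113,0,0,0],[1,0.065,0,-0.113,0,0,0]]'
python3 -m creep '[[1,0.005,0,-0.0087,0,0,0],[1,0.01,0,-0.0173,0,0,0],[1,0.01,0,-0.0173,0,0,0]]'
```

```text
time: 9.93
position: [0.4659, -0.0208, 0.1497]
tool_rot: [2.619, 0.0, 1.55]
force: [0.4, -0.1, 0.3]
opening: 0.025
finger_force: 0.0
time: 10.43
position: [0.485, -0.0209, 0.115]
tool_rot: [2.62, -0.0, 1.549]
force: [-0.3, 0.4, -0.7]
opening: 0.006
finger_force: 0.0
time: 10.68
position: [0.4886, -0.0205, 0.111]
tool_rot: [2.618, 0.0, 1.55]
force: [-0.9, 0.4, -0.8]
opening: 0.007
finger_force: 0.0
```

```bash
for i in 1; do python3 -m creep '[[1,0.005,0,-0.0087,0,0,0],[1,0.01,0,-0.0173,0,0,0],[1,0.01,0,-0.0173,0,0,0]]' | grep -E "pos|force:|time" ; done
python3 -m creep '[[1,0.005,0,-0.0087,0,0,0],[1,0.01,0,-0.0173,0,0,0],[1,0.01,0,-0.0173,0,0,0]]' | grep -E "pos|force"
```

```text
time: 10.93
position: [0.492, -0.0202, 0.1063]
force: [-2.0, 2.5, 4.4]
finger_force: 2.2
position: [0.4955, -0.0201, 0.1017]
force: [-3.9, 1.9, 7.0]
finger_force: 4.1
```

```bash
python3 -m creep '[[1,0.0035,0,-0.006,0,0,0],[1,0.007,0,-0.012,0,0,0],[1,0.007,0,-0.012,0,0,0]]' | grep -E "pos|force"
python3 -m creep '[[1,0.0035,0,-0.006,0,0,0],[1,0.007,0,-0.012,0,0,0],[1,0.007,0,-0.012,0,0,0]]' | grep -E "pos|force"
```

```text
position: [0.4973, -0.0204, 0.0979]
force: [-1.2, 1.0, 4.2]
finger_force: 2.4
position: [0.4998, -0.0204, 0.0947]
force: [-2.8, 1.3, 7.9]
finger_force: 4.1
```

```bash
for i in 1; do python3 -m creep '[[1,0.0035,0,-0.006,0,0,0],[1,0.007,0,-0.012,0,0,0],[1,0.007,0,-0.012,0,0,0]]' | grep -E "pos|force"; done
python3 -m creep '[[1,0.0035,0,-0.006,0,0,0],[1,0.007,0,-0.012,0,0,0],[1,0.007,0,-0.012,0,0,0]]' | grep -E "pos|force"
python3 -m creep '[[1,0.0035,0,-0.006,0,0,0],[1,0.007,0,-0.012,0,0,0],[1,0.007,0,-0.012,0,0,0]]' | grep -E "pos|force"
```

```text
position: [0.5021, -0.0204, 0.0915]
force: [-4.4, 2.2, 10.5]
finger_force: 5.7
position: [0.5044, -0.0203, 0.0882]
force: [-7.2, 2.5, 13.2]
finger_force: 7.4
position: [0.5066, -0.0203, 0.0849]
force: [-9.2, 2.1, 15.3]
finger_force: 9.0
```

```bash
python3 -m creep '[[1,-0.02,0,0.035,0,0,0],[1,-0.05,0,0.087,0,0,0],[1,-0.09,0,0.155,0,0,0],[1,-0.13,0,0.225,0,0,0],[1,-0.13,0,0.225,0,0,0],[1,-0.13,0,0.225,0,0,0]]'
python3 -m creep '[[1,0,-0.08,0,0,0,0],[1,-0.001,-0.17,0,0,0,0],[1,-0.002,-0.253,0,0,0,0],[1,-0.002,-0.253,0,0,0,0],[1,-0.002,-0.253,0,0,0,0]]'
python3 - <<'E'
from h import *
s=bot.capture("side")[:,:,::-1];t=bot.capture("top")[:,:,::-1]
cv2.imwrite("pics/c7.png",np.hstack([crop(s,295,165,50,75,8),crop(t,285,165,50,75,8)]))
E
```

```text
time: 12.93
position: [0.4669, -0.0208, 0.1521]
tool_rot: [2.614, 0.001, 1.549]
force: [0.6, 0.7, -0.7]
opening: 0.005
finger_force: 0.0
time: 13.35
position: [0.4646, -0.0973, 0.1482]
tool_rot: [2.621, -0.002, 1.546]
force: [0.2, 0.6, -0.9]
opening: 0.007
finger_force: 0.0
```

View pics/c7.png

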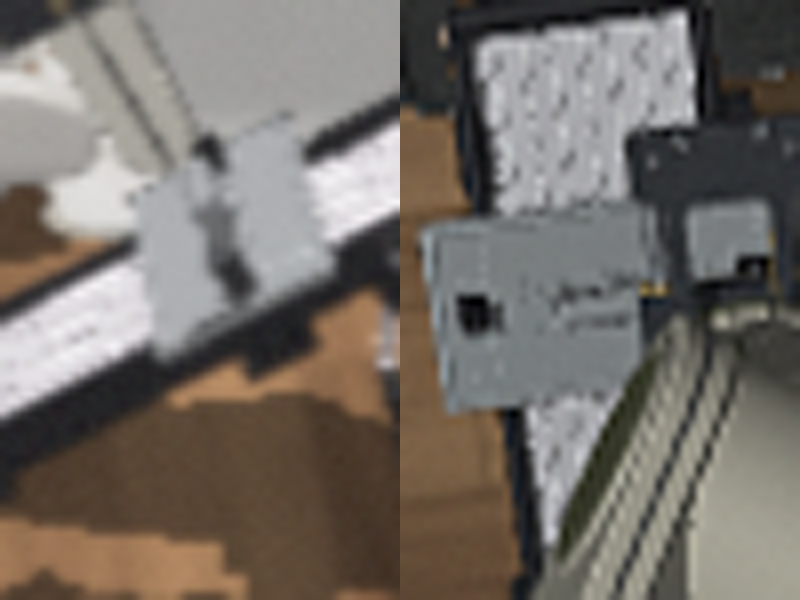

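The left side has clicked: its hook stands up over the plate at side crop (208,150), and the right end is still up. Pressing the right rest now.

```bash
python3 -m creep '[[1,0.015,0,-0.026,0,0,0],[1,0.03,0,-0.052,0,0,0],[1,0.045,0,-0.078,0,0,0],[1,0.06,0,-0.104,0,0,0],[1,0.07,0,-0.121,0,0,0],[1,0.075,0,-0.13,0,0,0],[1,0.075,0,-0.13,0,0,0]]'| grep -E "pos|force"
for i in 1; do python3 -m creep '[[1,0.005,0,-0.0087,0,0,0],[1,0.01,0,-0.0173,0,0,0],[1,0.01,0,-0.0173,0,0,0]]' | grep -E "pos|force"; done
python3 -m creep '[[1,0.0035,0,-0.006,0,0,0],[1,0.007,0,-0.012,0,0,0],[1,0.007,0,-0.012,0,0,0]]' | grep -E "pos|force"
```

```text
position: [0.4876, -0.0951, 0.1101]
force: [-0.8, 1.0, -0.2]
finger_force: 0.0
position: [0.491, -0.0962, 0.1059]
force: [-0.4, -0.2, -0.9]
finger_force: 0.0
position: [0.493, -0.0963, 0.1022]
force: [-0.1, 0.2, -0.2]
finger_force: 0.0
```

```bash
python3 -m creep '[[1,0.005,0,-0.0087,0,0,0],[1,0.01,0,-0.0173,0,0,0],[1,0.01,0,-0.0173,0,0,0]]' | grep -E "pos|force"
python3 -m creep '[[1,0.005,0,-0.0087,0,0,0],[1,0.01,0,-0.0173,0,0,0],[1,0.01,0,-0.0173,0,0,0]]' | grep -E "pos|force"
python3 -m creep '[[1,0.0035,0,-0.006,0,0,0],[1,0.007,0,-0.012,0,0,0],[1,0.007,0,-0.012,0,0,0]]' | grep -E "pos|force"
```

```text
position: [0.4966, -0.0964, 0.0975]
force: [-1.7, 0.5, 3.8]
finger_force: 2.1
position: [0.5, -0.0964, 0.0931]
force: [-3.6, 0.1, 8.8]
finger_force: 4.5
position: [0.5022, -0.0964, 0.0899]
force: [-6.1, 1.9, 11.8]
finger_force: 6.2
```

```bash
python3 -m creep '[[1,0.0035,0,-0.006,0,0,0],[1,0.007,0,-0.012,0,0,0],[1,0.007,0,-0.012,0,0,0]]' | grep -E "pos|force"
python3 -m creep '[[1,0.0035,0,-0.006,0,0,0],[1,0.007,0,-0.012,0,0,0],[1,0.007,0,-0.012,0,0,0]]' | grep -E "pos|force"
python3 -m creep '[[1,0.0035,0,-0.006,0,0,0],[1,0.007,0,-0.012,0,0,0],[1,0.007,0,-0.012,0,0,0]]' | grep -E "pos|force"
```

```text
position: [0.5045, -0.0964, 0.0867]
force: [-7.8, 3.2, 13.6]
finger_force: 7.9
position: [0.5067, -0.0964, 0.0833]
force: [-10.1, 3.0, 16.9]
finger_force: 9.6
position: [0.5088, -0.0964, 0.0798]
force: [-13.3, 3.0, 19.7]
finger_force: 11.2
```

The force climbs steadily with no click, so I'll back off and look.

```bash
python3 -m creep '[[1,-0.02,0,0.035,0,0,0],[1,-0.05,0,0.087,0,0,0],[1,-0.09,0,0.155,0,0,0],[1,-0.13,0,0.225,0,0,0],[1,-0.2,-0.05,0.346,0,0,0],[1,-0.25,-0.05,0.433,0,0,0],[1,-0.3,-0.05,0.52,0,0,0],[1,-0.3,-0.05,0.52,0,0,0]]' | grep -E "pos|time|force"
python3 - <<'E'
from h import *
s=bot.capture("side")[:,:,::-1];t=bot.capture("top")[:,:,::-1]
cv2.imwrite("pics/s8.png",s);cv2.imwrite("pics/t8.png",t)
cv2.imwrite("pics/c8.png",np.hstack([crop(s,295,165,50,75,8),crop(t,285,165,50,75,8)]))
E
```

```text
time: 16.7
position: [0.4334, -0.1203, 0.2399]
force: [0.6, -1.2, 1.4]
finger_force: 0.0
```

View pics/c8.png

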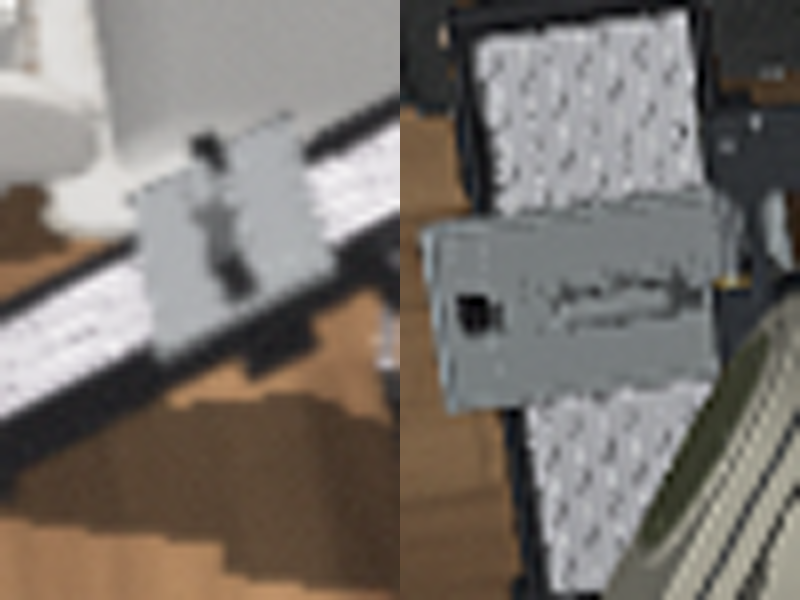

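The left hook stands at side crop (208,150) and the right hook at (240,280), both through the plate. I'll compare the plate corners with the predicted home pose.

```bash
python3 - <<'E'
from h import *
Rb=(Ro.from_euler("z",-1,degrees=True)*Ro.from_euler("y",-30,degrees=True)).as_matrix();o=np.array([.501,-.0565,.0903])
for l,dL,dR in(("home",0,0),("R up16",0,.016),("both up",.016,.016)):
    P=[]
    for x in(-.04,.04):
        for y,d in((.076,dL),(-.076,dR)):
            P.append(o+Rb@[x,y,.005+d*1.0])
    print(l,"side",((proj("side",P)-[295,165]+.5)*8-.5).round().tolist(),"top",((proj("top",P)-[285,165]+.5)*8-.5+[400,0]).round().tolist())
H=[o+Rb@[0,y,.0225] for y in(.06,-.06)];print("hooks",((proj("side",H)-[295,165]+.5)*8-.5).round().tolist(),((proj("top",H)-[285,165]+.5)*8-.5+[400,0]).round().tolist())
E
```

```text
home side [[147.0, 198.0], [168.0, 359.0], [307.0, 115.0], [341.0, 270.0]] top [[448.0, 389.0], [807.0, 348.0], [426.0, 203.0], [788.0, 162.0]]
R up16 side [[147.0, 198.0], [149.0, 328.0], [307.0, 115.0], [323.0, 239.0]] top [[448.0, 389.0], [810.0, 356.0], [426.0, 203.0], [791.0, 169.0]]
both up side [[129.0, 169.0], [149.0, 328.0], [290.0, 86.0], [323.0, 239.0]] top [[448.0, 397.0], [810.0, 356.0], [425.0, 210.0], [791.0, 169.0]]
hooks [[210.0, 140.0], [231.0, 264.0]] [[475.0, 301.0], [763.0, 268.0]]
```

Both ends match the home heights. Right-side contact came at home level, and the left and right depths agree at equal force. The right hook had already clicked while I was laying the cover on. Nothing is touched now, so I'm handing in.

```bash
python3 -c "
from bench import bot
print(bot.close_job())"
```

```text
the job is handed in; nothing more can be done
None
```

The cover is on the mandoline with both hooks through its slots and, by the pictures and press depths, both sides home; it is released, the bystanders were not touched, and I handed the job in at about 17 s, with no verdict shown. I felt only the left click as a force drop and inferred the right one from its height and depth.

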